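Hang the tool pot on the slotted upright and load the palm gouges

TASK

Set up the carver's tool pot: take the empty green pot by its yellow fin, press its four hook tabs into the top two rows of slots of the steel upright and push it down until it is fully engaged, and let go. Then stand every palm gouge upright in the hanging pot, butt down on the pot's floor and blade end up, packed side by side, leaving the other things on the bench alone.

Things in the scene. Friction and masses are not known exactly. Their poses are not given: they have to be found in the camera images.
- upright: fixed slotted steel upright, 100 mm wide (y), 181 tall, sheet 6 mm thick, open behind, on a foot 150 mm wide, 10 thick, reaching 30 mm in front. Origin: middle of the front face at bench height; x points into the face, away from the robot, z up. Slots 14 mm wide (y), 24 tall, two columns at y = -25 and +25, three rows with lower edges at z = 47, 97, 147. Place and yaw vary
- slot_seat (a point): point on the upright's front face, midway between the slot columns, at the height of the lower edges of the top row of slots (147 mm); axes as the upright. When the pot hangs in the top two rows, pot_hook lies here to within about 3 mm
- pot: green steel tool pot with hook plate, 0.3 kg, on the bench at either side. Pot 126 mm outside, 118 inside, 50 tall, floor 5 thick. Origin: pot axis at its underside; x points from pot to hook plate, z up. Plate: x = 101 to 107 mm, 80 wide (y), 90 tall. Between pot and plate a yellow fin 12 mm thick (y), x = 63 to 101, up to z = 100: the handle. Hung, it sags forward about 0.03 rad
- pot_hook (a point): back face of the pot's plate, midway between the tabs, at pot x 107, y 0, z 72 mm. Four tabs, 8 mm thick, at y = -25 and +25; necks 6 mm tall with undersides at z 22 and 72, each ending at x 115-121 in a lip hanging 12 mm below the neck. To hang: hold 15 mm above rest height, press tabs through the slots till plate meets upright, lower 15 mm till necks rest on the slots' edges
- pot_fin (a point): where to pinch the fin across its 12 mm thickness from above: middle of its length, 12 mm below its top edge (pot x 81.5, y 0, z 88 mm); axes as the pot
- gouge0: palm gouge on its butt: mushroom wooden handle 36 mm across (butt chamfered to 32 mm over the first 4 mm, straight to height 43, tapering to 22 at 55), brass ferrule 17 mm across at 55-62, round steel shank 10 mm across up to 92 mm. About 80 g, handle waxed and slippery. Origin: centre of the butt's underside; z up the shank; yaw means nothing. Starts upright on the bench; None if absent
- gouge1: palm gouge on its butt: mushroom wooden handle 36 mm across (butt chamfered to 32 mm over the first 4 mm, straight to height 43, tapering to 22 at 55), brass ferrule 17 mm across at 55-62, round steel shank 10 mm across up to 92 mm. About 80 g, handle waxed and slippery. Origin: centre of the butt's underside; z up the shank; yaw means nothing. Starts upright on the bench; None if absent
- gouge2: palm gouge on its butt: mushroom wooden handle 36 mm across (butt chamfered to 32 mm over the first 4 mm, straight to height 43, tapering to 22 at 55), brass ferrule 17 mm across at 55-62, round steel shank 10 mm across up to 92 mm. About 80 g, handle waxed and slippery. Origin: centre of the butt's underside; z up the shank; yaw means nothing. Starts upright on the bench; None if absent
- gouge3: palm gouge on its butt: mushroom wooden handle 36 mm across (butt chamfered to 32 mm over the first 4 mm, straight to height 43, tapering to 22 at 55), brass ferrule 17 mm across at 55-62, round steel shank 10 mm across up to 92 mm. About 80 g, handle waxed and slippery. Origin: centre of the butt's underside; z up the shank; yaw means nothing. Starts upright on the bench; None if absent
- gouge4: palm gouge on its butt: mushroom wooden handle 36 mm across (butt chamfered to 32 mm over the first 4 mm, straight to height 43, tapering to 22 at 55), brass ferrule 17 mm across at 55-62, round steel shank 10 mm across up to 92 mm. About 80 g, handle waxed and slippery. Origin: centre of the butt's underside; z up the shank; yaw means nothing. Starts upright on the bench; None if absent
- gouge5: palm gouge on its butt: mushroom wooden handle 36 mm across (butt chamfered to 32 mm over the first 4 mm, straight to height 43, tapering to 22 at 55), brass ferrule 17 mm across at 55-62, round steel shank 10 mm across up to 92 mm. About 80 g, handle waxed and slippery. Origin: centre of the butt's underside; z up the shank; yaw means nothing. Starts upright on the bench; None if absent
- gouge6: palm gouge on its butt: mushroom wooden handle 36 mm across (butt chamfered to 32 mm over the first 4 mm, straight to height 43, tapering to 22 at 55), brass ferrule 17 mm across at 55-62, round steel shank 10 mm across up to 92 mm. About 80 g, handle waxed and slippery. Origin: centre of the butt's underside; z up the shank; yaw means nothing. Starts upright on the bench; None if absent
- mallet: bystander: round wooden carver's mallet standing on its head, 88 mm across, 205 mm tall; leave alone. Origin: underside, at its middle
- wax_tin: bystander: wax tin 72 mm across, 50 mm tall; leave alone. Origin: underside, at its middle
- carved_bird: bystander: carved wooden bird, 70 mm across, 120 mm tall; leave alone. Origin: underside, at its middle
- brush: bystander: bench brush lying down, about 200 mm long; leave alone. Origin: underside of the tool
- offcut: bystander: offcut 90 x 50 x 30 mm; leave alone. Origin: underside, at its middle
Not all that is in view belongs to the job. Leave any black or orange look-alike of the gouge5 alone.

How it is judged:
On the way:
1. the still empty pot hangs engaged in the top two rows of slots, let go (x of pot_hook in the frame of upright between -0.006 and 0.005 m and y of pot_hook in the frame of upright between -0.006 and 0.006 m and z of pot_hook in the frame of upright between 0.142 and 0.152 m and angle between pot's own z axis and vertical below 0.09 rad and contact force between the fingers and pot below 0.1 N and horizontal distance between each of gouge0, gouge1, gouge2, gouge3, gouge4, gouge5, gouge6 and pot above 0.08 m), for 0.3 s.
At the end, for the whole second after the job is handed in: pot_hook within 6 mm of slot_seat across and in depth (5 mm inward) and 5 mm in height, pot tilted under 0.09 rad and let go; every gouge present at rest in the pot, butt 0 to 12 mm above its underside and within 46 mm of its axis, tilted under 0.15 rad; bystanders within 30 mm of their start (x of pot_hook in the frame of upright between -0.006 and 0.005 m and y of pot_hook in the frame of upright between -0.006 and 0.006 m and z of pot_hook in the frame of upright between 0.142 and 0.152 m and angle between pot's own z axis and vertical below 0.09 rad and contact force between the fingers and pot below 0.1 N and z of gouge0 in the frame of pot between 0 and 0.012 m and horizontal distance between each of gouge0, gouge1, gouge2, gouge3, gouge4, gouge5, gouge6 and pot below 0.046 m and angle between each of gouge0, gouge1, gouge2, gouge3, gouge4, gouge5, gouge6's own z axis and vertical below 0.15 rad and linear speed of each of gouge0, gouge1, gouge2, gouge3, gouge4, gouge5, gouge6 below 0.03 m/s and z of gouge1 in the frame of pot between 0 and 0.012 m and z of gouge2 in the frame of pot between 0 and 0.012 m and z of gouge3 in the frame of pot between 0 and 0.012 m and z of gouge4 in the frame of pot between 0 and 0.012 m and z of gouge5 in the frame of pot between 0 and 0.012 m and z of gouge6 in the frame of pot between 0 and 0.012 m); the robot touches nothing.
It fails at once if a bystander was pushed more than 30 mm (distance of any of mallet, wax_tin, carved_bird, brush, offcut from where it was at the start of the episode above 0.03 m).
Of gouge0, gouge1, gouge2, gouge3, gouge4, gouge5, gouge6 only 5 to 7 are there at a start; the rules pass over those that are not, and their reading is None.
At some moment in a run one of gouge0, gouge1, gouge2, gouge3, gouge4, gouge5, gouge6 may be knocked a few centimetres aside while the robot is not near it.
It also fails if it takes over 210 s, if anything falls off the work surface, if the arm or the gripper's body presses on something with over 40 N, if the wrist force passes 120 N, or if a joint passes its speed limit or range.

ROBOT

A 6-joint arm with a two-finger parallel gripper is mounted at the origin on the work surface. World frame = base frame: x ahead of the robot, y to its left, z up, the work surface at z = 0. Lengths are in m, angles in rad, forces in N, time in s.
With the tool pointing down it reaches from about 0.35 to 0.775 m from the base axis. Payload 7.3 kg.
Tool frame: the origin (TCP) lies between the finger pads; the fingertips stand 8 mm ahead of it and the grasp point (between the pads) lies 11 mm behind it (robot.nose_length is the distance from the TCP to the fingertips, in m); z points along the fingers, y is the line along which they close (so a half turn about z gives the same grasp; the last joint's range is limited). The gripper opens to 92 mm and grips with 3 to 60 N. Pads are 19 mm wide; open, the fingers measure 130 mm over their backs; the gripper's body (75 mm by 190 mm) begins 47 mm behind the grasp point.
Start: joints at [-1.36, 0.342, 1.524, -0, 1.275, -0.146], TCP at [0.183, -0.492, 0.235] pointing down, gripper open.
Joint ranges: [-2.53, 2.53], [-0.77, 2.02], [0.04, 2.7], [-1, 4.14], [0.28, 2.66], [-3.11, 3.11]. Speed limits (rad/s): [2.57, 2.57, 3.14, 3.14, 3.14, 3.14].

INTERFACE

Orientations are given as [roll, pitch, yaw] about the fixed x, y, z axes, in that order (R = Rz(yaw) Ry(pitch) Rx(roll)).
In Python, from cell import robot gives the robot as it stands. The module is installed in compiled form; this text tells all that it offers.
- The arm moves only by the shell command python3 -m jog 'ROWS' [FORCE]. ROWS is JSON, a list that holds one entry, the list of rows, each a list of 5 numbers: the gripper's target within -1 to 1 (fully open at 1, half-way at 0, shut at -1), then the shift along the tool's x, y, z in m, then the turn about the tool's z in rad. A call has 1 to 5 rows; each row is the pose to reach, as a shift and turn from the pose commanded when the call began, along the tool's axes at that moment; what a row does not reach only later rows make up. A row lasts 1/12 s, in which the tool goes at most 41.7 mm and 7.16 degrees, less where a joint would pass 70% of its speed; a pose out of reach is approached as far as the arm can. A call with a gripper value outside its range is refused whole. The fingers move at their own pace and stop on an object; FORCE is the grip in N (left out, the last holds). Time passes only in rows, so rows that repeat a pose let the fingers close. It gives the time, the measured TCP pose, the force, the opening and the grip force at its end, in the units of the state.
- robot.observe(): the state, without advancing time (a new reading comes with each control period).
- robot.read_camera(name): name is "scene" or "top" or "wrist"; returns the picture (480x640x3 uint8, red, green, blue); there is no depth.
- robot.camera_model(name): a dict with "camera_matrix" (3x3 intrinsics, pixels), "position" and "attitude" of the camera in the world; the wrist camera has in their place "mount" (4x4, takes a point from camera to tool coordinates, whose origin is the TCP and whose axes are the flange's). Camera axes: x right, y down, z forward; pixel columns grow to the right and rows downward; lengths in m; the calibration is good to about 2 mm. A picture is of the moment at which its call begins: read the wrist's pose just before it. camera_model takes no time and is no camera call.
- robot.hand_in(): hands the job in; it is judged then, once.
The state is a dict: "time": time; "qpos": joint angles; "qvel": joint speeds; "joint_efforts": joint torques, N m; "tool_pos": TCP position; "tool_rot": TCP orientation; "contact_force": force on the tool from outside, world axes, zero at the start; "torque": the same for the moment, N m; "opening": finger opening in m; "grip_force": force on a finger pad.
Only numpy, scipy, OpenCV 4.12 (cv2) and the standard library are available. Lean on these libraries where they do the work, as an engineer would, in place of code of your own. Each camera call takes 0.05 s, during which the arm holds its last target. There are 200 camera calls.

## Working session

There is one attempt and no reset: what is moved stays moved. The work goes in short steps, Python scripts to look and compute and a shell command to move; the robot and the scene stay as the last step left them, time stands still between calls to the robot, and variables do not carry over. Pictures are saved under pics/ and viewed, at most 17 in all, crops included, and the job is handed in when it is done.

```bash
mkdir -p pics
cat > h.py <<'E'
import numpy as np, cv2
from cell import robot
from scipy.spatial.transform import Rotation as R
def save(name,fn):
    im=robot.read_camera(name); cv2.imwrite('pics/'+fn,im[:,:,::-1]); return im
def cam(name):
    m=robot.camera_model(name); K=np.array(m['camera_matrix'])
    if name=='wrist':
        s=robot.observe(); T=np.eye(4); T[:3,:3]=rot(s['tool_rot']); T[:3,3]=s['tool_pos']
        M=T@np.array(m['mount']); return K,M[:3,3],M[:3,:3]
    a=np.array(m['attitude']); A=a if a.shape==(3,3) else rot(a)
    return K,np.array(m['position']),A
def rot(a):
    a=np.array(a); return a if a.shape==(3,3) else R.from_euler('xyz',a).as_matrix()
def pix2w(c,u,v,z):
    K,p,A=c; d=A@np.linalg.solve(K,np.array([u,v,1.])); return p+d*(z-p[2])/d[2]
def w2pix(c,P):
    K,p,A=c; q=K@(A.T@(np.array(P)-p)); return q[:2]/q[2]
E
python3 - <<'E'
from h import *
for n in('scene','top','wrist'):
    save(n,n+'0.png'); print(n,robot.camera_model(n))
print(robot.observe(), robot.nose_length)
E
```

```text
scene {'camera_matrix': array([[453.98933118,   0.        , 317.01157163],
       [  0.        , 453.98933118, 251.61221932],
       [  0.        ,   0.        ,   1.        ]]), 'position': array([1.09683943, 0.55917185, 0.66331385]), 'attitude': array([-2.18581424, -0.01707505,  2.33615578])}
top {'camera_matrix': array([[485.85001517,   0.        , 313.88347544],
       [  0.        , 485.85001517, 235.02372722],
       [  0.        ,   0.        ,   1.        ]]), 'position': array([ 0.38552646, -0.00257676,  1.0626919 ]), 'attitude': array([-3.01692336,  0.00597466, -1.56511243])}
wrist {'camera_matrix': array([[337.83411869,   0.        , 318.74849848],
       [  0.        , 337.83411869, 236.15367567],
       [  0.        ,   0.        ,   1.        ]]), 'mount': array([[ 7.70912840e-05, -9.52853302e-01, -3.03431341e-01,
         8.34620856e-02],
       [ 9.99999694e-01,  3.09726452e-04, -7.18556664e-04,
         9.71096498e-04],
       [ 7.78659803e-04, -3.03431193e-01,  9.52853034e-01,
        -1.50439614e-01],
       [ 0.00000000e+00,  0.00000000e+00,  0.00000000e+00,
         1.00000000e+00]])}
{'time': 0.15, 'qpos': array([-1.36001214e+00,  3.42555743e-01,  1.52477998e+00, -2.81659607e-05,
        1.27537877e+00, -1.46006117e-01]), 'qvel': array([ 0.00059291, -0.0041785 , -0.00119974,  0.00162869,  0.00162445,
        0.00043563]), 'joint_efforts': array([ 1.91177875e-03, -4.31467223e+01, -2.44353265e+01,  7.17710308e-02,
        5.37321519e-02, -5.90210198e-05]), 'tool_pos': array([ 0.18331601, -0.49165337,  0.23421435]), 'tool_rot': array([-3.14047883e+00, -1.36563917e-04,  3.56798446e-01]), 'contact_force': array([-0.40935534, -0.03135791,  0.42510154]), 'torque': array([ 0.00435733,  0.03370659, -0.04154782]), 'grip_force': 0.0, 'opening': 0.09141644508501487} 0.008
```

View pics/top0.png

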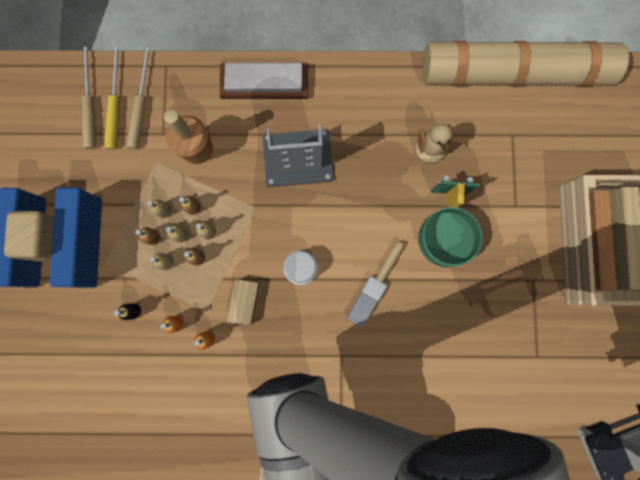

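View pics/scene0.png

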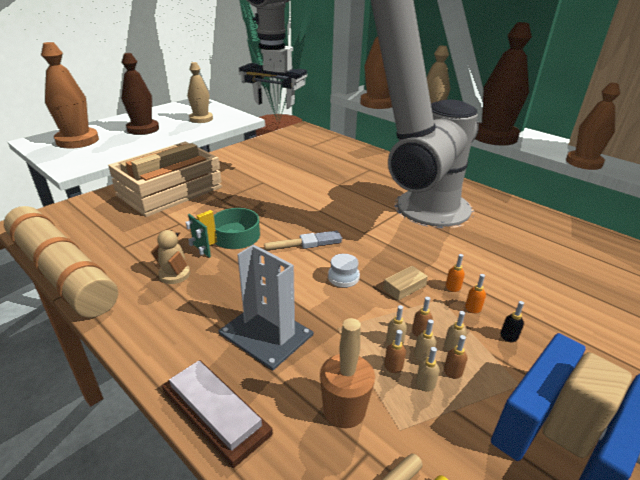

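Candidates in top view. Gouges are wooden, pale or brown: (158,207), (189,204), (147,235), (176,231), (205,228), (160,261), (193,255), seven in all. Look-alikes to leave: black (128,312), orange (171,324) and (204,340). The pot is at (450,237) with its fin at (457,193), and the upright is at (297,155). I'll check the gouges and the upright in a close crop and take rough positions.

Run:
```python
from h import *
im=cv2.imread('pics/top0.png')
a=cv2.resize(im[180:360,100:280],None,fx=3,fy=3,interpolation=cv2.INTER_CUBIC)
cv2.imwrite('pics/c1.png',a)
c=cam('top')
hsv=cv2.cvtColor(im,cv2.COLOR_BGR2HSV)
y=cv2.inRange(hsv,(22,150,100),(35,255,255)); y[:,:400]=0;y[:,520:]=0
v,u=np.nonzero(y); print(len(u),u.mean(),v.mean(),'fin',pix2w(c,u.mean(),v.mean(),.095))
g=cv2.inRange(hsv,(65,60,20),(95,255,255)); g[:,:400]=0;g[:,520:]=0;g[:205]=0;g[290:]=0
v,u=np.nonzero(g);(cx,cy),r=cv2.minEnclosingCircle(np.c_[u,v].astype(np.float32)); print('pot',cx,cy,r,pix2w(c,cx,cy,.05))
for p in [(158,201),(189,199),(143,231),(175,226),(206,223),(157,258),(193,251)]: print(pix2w(c,*p,.092)[:2].round(3))
print('foot',[pix2w(c,*p,.01)[:2].round(3) for p in [(264,134),(331,129),(334,181),(267,187)]])
```

```text
328 455.859756097561 195.71646341463415 fin [ 0.58837448 -0.28305826  0.095     ]
pot 450.2912902832031 237.11195373535156 31.311132431030273 [ 0.50940193 -0.28174796  0.05      ]
[0.575 0.322]
[0.58  0.259]
[0.514 0.349]
[0.524 0.285]
[0.531 0.222]
[0.459 0.318]
[0.474 0.247]
foot [array([0.745, 0.118]), array([ 0.757, -0.033]), array([ 0.638, -0.039]), array([0.624, 0.109])]
```

View pics/c1.png

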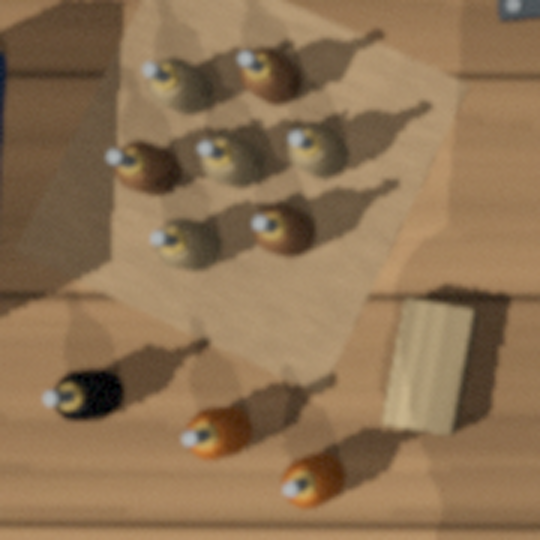

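The crop confirms seven wooden gouges with steel shanks at (152,70), (248,58), (114,157), (206,149), (298,145), (158,239) and (261,223). The black (60,398) and orange (195,438), (290,488) ones stay. Now I'll move above the pot.

```bash
python3 -m jog '[[[0,0.04,-0.007,0,0.1],[0,0.08,-0.013,0,0.2],[0,0.12,-0.02,0,0.3],[0,0.16,-0.026,0,0.357],[0,0.2,-0.033,0,0.357]]]'
python3 -m jog '[[[0,0.032,-0.086,0,0],[0,0.06,-0.1,0,0]]]' >/dev/null
python3 - <<'E'
from h import *
s=robot.observe(); print(s['tool_pos'],s['tool_rot'])
E
```

```text
time: 0.57
tool_pos: [0.3606, -0.39, 0.2346]
tool_rot: [-3.141, 0.0, -0.004]
contact_force: [-0.1, -1.2, 0.1]
opening: 0.0628
grip_force: 0.0
[ 0.39892421 -0.3166809   0.23403821] [-3.14030846e+00  1.53981214e-03 -3.27522061e-04]
```

```bash
python3 -m jog '[[[0,0.04,-0.01,0,0],[0,0.08,-0.01,0,0],[0,0.12,-0.01,0,0],[0,0.13,-0.01,0,0],[0,0.13,-0.01,0,0]]]'
python3 - <<'E'
from h import *
s=robot.observe(); print(s['tool_pos'],s['tool_rot'])
c=cam('wrist'); save('wrist','w1.png'); np.savez('w1.npz',K=c[0],p=c[1],A=c[2])
E
```

```text
time: 1.15
tool_pos: [0.5311, -0.3078, 0.2333]
tool_rot: [-3.141, 0.0, 0.003]
contact_force: [-0.4, -0.6, -0.3]
opening: 0.0458
grip_force: 0.0
[ 0.53106974 -0.30777761  0.23332999] [-3.14080223e+00  4.98838377e-04  2.71111725e-03]
```

View pics/w1.png

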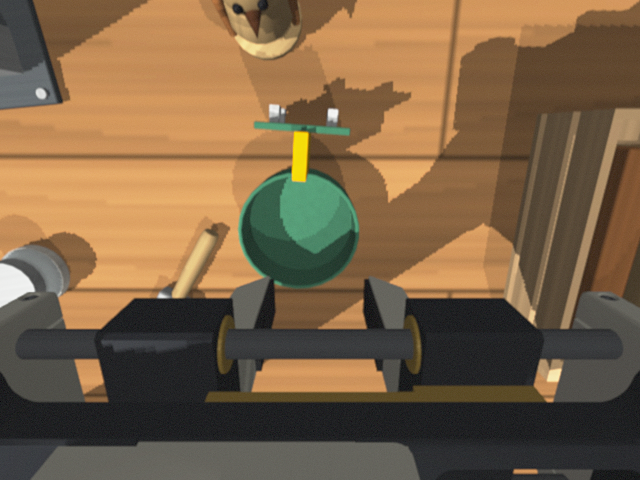

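The view shows the yellow fin at (300,156), the plate from (254,125) to (349,131), and the pot at (299,228).

Run:
```python
from h import *
d=np.load('w1.npz'); c=(d['K'],d['p'],d['A']); im=cv2.imread('pics/w1.png'); hsv=cv2.cvtColor(im,cv2.COLOR_BGR2HSV)
y=cv2.inRange(hsv,(22,180,150),(35,255,255)); y[:,:250]=0;y[:,350:]=0;y[:110]=0;y[200:]=0
v,u=np.nonzero(y)
for r in range(v.min(),v.max()+1,6): print(r,u[v==r].min(),u[v==r].max())
P=np.array([pix2w(c,a,b,.1)[:2] for a,b in zip(u,v)]); m=P.mean(0); w=np.linalg.svd(P-m,full_matrices=0)[2][0]
print('fin',m,np.arctan(w[1]/w[0]), P.min(0),P.max(0))
a,b=pix2w(c,254,124,.09),pix2w(c,349,131,.09); print('plate',a,b,np.linalg.norm(a-b),np.arctan2(a[0]-b[0],-(a[1]-b[1])))
g=cv2.inRange(hsv,(65,60,20),(95,255,255)); g[:172]=0; g[300:]=0; g[:,:225]=0; g[:,370:]=0
v,u=np.nonzero(g);(cx,cy),r=cv2.minEnclosingCircle(np.c_[u,v].astype(np.float32)); print('pot',cx,cy,r,pix2w(c,cx,cy,.05))
```

```text
131 295 302
137 294 308
143 293 308
149 293 307
155 293 307
161 293 307
167 292 306
173 292 306
179 292 305
fin [ 0.59340645 -0.29236757] -0.07446935840469426 [ 0.5735791 -0.2992026] [ 0.61277546 -0.28556405]
plate [ 0.6181076  -0.25435791  0.09      ] [ 0.61281034 -0.33292976  0.09      ] 0.07875020888000801 3.074275164227125
pot 310.8366394042969 243.0127716064453 77.34784698486328 [ 0.50078889 -0.29981472  0.05      ]
```

```bash
python3 -m jog '[[[0,0.031,-0.008,0.02,0.073],[0,0.062,-0.016,0.04,0.073],[0,0.062,-0.016,0.08,0.073],[0,0.062,-0.016,0.11,0.073],[0,0.062,-0.016,0.11,0.073]]]'
python3 - <<'E'
from h import *
c=cam('wrist'); im=save('wrist','w2.png'); s=robot.observe()
hsv=cv2.cvtColor(im,cv2.COLOR_RGB2HSV)
y=cv2.inRange(hsv,(22,180,150),(35,255,255)); 
n,l,st,ce=cv2.connectedComponentsWithStats(y); k=1+np.argmax(st[1:,4]); print(st[k]); v,u=np.nonzero(l==k)
P=np.array([pix2w(c,a,b,.1)[:2] for a,b in zip(u,v)]); m=P.mean(0); w=np.linalg.svd(P-m,full_matrices=0)[2][0]
print('fin',m,np.arctan(w[1]/w[0]), P.min(0),P.max(0),s['tool_pos'],s['tool_rot'])
E
```

```text
time: 1.62
tool_pos: [0.5862, -0.2908, 0.1176]
tool_rot: [-3.135, 0.012, -0.074]
contact_force: [-0.2, 1.0, -0.2]
opening: 0.0454
grip_force: 0.0
[ 310  243   21   66 1380]
fin [ 0.5935676  -0.29233736] -0.07218630563806058 [ 0.57347492 -0.29892096] [ 0.61276462 -0.28534516] [ 0.58771896 -0.29200358  0.12158888] [-3.13788978  0.0075209  -0.07405737]
```

View pics/w2.png

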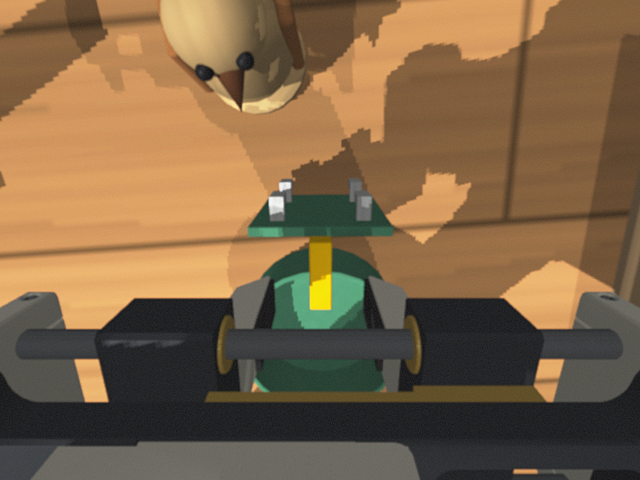

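Fin is centred between the fingers (x≈320, rows 243–309). Descend and grip.

```bash
python3 -m jog '[[[0,0,0,0.025,0],[0,0,0,0.046,0],[0,0,0,0.046,0],[0,0,0,0.046,0],[-1,0,0,0.046,0]]]' 40; python3 -m jog '[[[-1,0,0,0,0],[-1,0,0,0,0],[-1,0,0,0,0],[-1,0,0,0,0],[-1,0,0,0,0]]]' 40;python3 -m jog '[[[-1,0,0,-0.02,0],[-1,0,0,-0.05,0],[-1,0,0,-0.09,0],[-1,0,0,-0.13,0],[-1,0,0,-0.15,0]]]' 40
```

```text
time: 2.08
tool_pos: [0.5916, -0.294, 0.0818]
tool_rot: [3.139, -0.004, -0.074]
contact_force: [-0.0, 0.4, 0.3]
opening: 0.0423
grip_force: 0.0
time: 2.5
tool_pos: [0.5909, -0.2927, 0.0792]
tool_rot: [3.141, -0.001, -0.073]
contact_force: [0.2, 0.7, 2.3]
opening: 0.0118
grip_force: 40.0
time: 2.92
tool_pos: [0.5918, -0.2933, 0.2338]
tool_rot: [3.139, -0.005, -0.073]
contact_force: [1.1, -1.2, -1.5]
opening: 0.012
grip_force: 40.0
```

```bash
python3 -m jog '[[[-1,-0.007,-0.03,0,0],[-1,-0.014,-0.07,0,0],[-1,-0.02,-0.11,0,0],[-1,-0.027,-0.15,0,0],[-1,-0.033,-0.19,0,0]]]'; python3 -m jog '[[[-1,-0.007,-0.04,0,-0.05],[-1,-0.014,-0.08,0,-0.1],[-1,-0.02,-0.11,0,-0.167],[-1,-0.022,-0.13,0,-0.167],[-1,-0.022,-0.13,0,-0.167]]]';python3 -m jog '[[[-1,0,0,0,0],[-1,0,0,0,0],[-1,0,0,0,0]]]'
python3 - <<'E'
from h import *
c=cam('wrist'); im=save('wrist','w3.png'); s=robot.observe();np.savez('w3.npz',K=c[0],p=c[1],A=c[2]);print(s['tool_pos'],s['tool_rot'])
E
```

```text
time: 3.33
tool_pos: [0.5708, -0.0991, 0.2281]
tool_rot: [-3.141, 0.001, -0.074]
contact_force: [1.1, 0.2, -4.4]
opening: 0.0116
grip_force: 40.0
time: 3.75
tool_pos: [0.5584, 0.0348, 0.2284]
tool_rot: [-3.14, 0.001, 0.098]
contact_force: [-0.8, -0.4, -2.9]
opening: 0.0113
grip_force: 40.0
time: 4.0
tool_pos: [0.5594, 0.0293, 0.2284]
tool_rot: [3.141, 0.0, 0.092]
contact_force: [-0.6, 0.1, -2.3]
opening: 0.0115
grip_force: 40.0
[0.55938199 0.02919113 0.22845219] [3.14132023e+00 4.18326538e-04 9.21146784e-02]
```

View pics/w3.png

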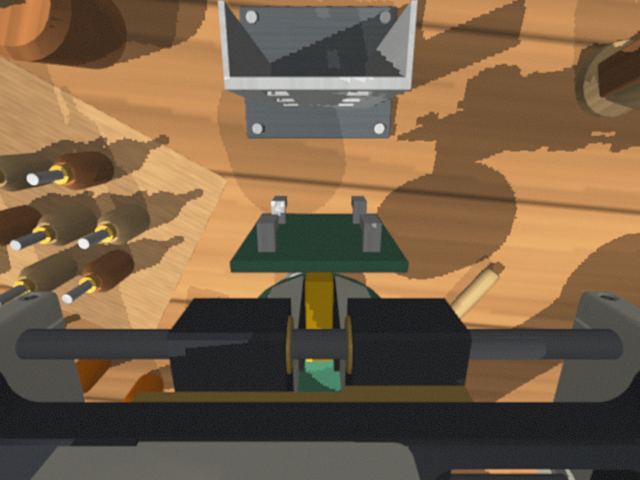

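White strip = upright's top edge, front edge near row 90 from (224,90) to (413,90); plate's back edge near row 213. Measuring these.

Run:
```python
from h import *
d=np.load('w3.npz'); c=(d['K'],d['p'],d['A']); im=cv2.imread('pics/w3.png').astype(int); g=im.sum(2)/3
s=np.array([0.55938,0.02919]); yw=.0921
# front edge of strip: biggest drop in rows 82..97
E=[]
for u in range(240,400,8):
    col=g[80:100,u]; k=np.argmin(np.diff(col)); E.append((u,80+k+.5))
E=np.array(E); print(E[:,1])
f=np.polyfit(E[:,0],E[:,1],1); 
for v in (84,87): 
    r=g[v,205:430]; dd=np.diff(r); print(v,205+np.argsort(dd)[-3:],205+np.argsort(dd)[:3], r[10:28].round())
uL,uR=224,412.5
L,Rr=[pix2w(c,u,np.polyval(f,u),.181) for u in(uL,uR)]
print('top',L,Rr,np.linalg.norm(L-Rr)); y=(L-Rr)[:2]; print('yaw',np.arctan2(-y[0],y[1]),'mid',(L+Rr)/2)
FL,FR=pix2w(c,246,137.5,.01),pix2w(c,389.5,137.5,.01); y=(FL-FR)[:2]; print('foot',np.linalg.norm(y),np.arctan2(-y[0],y[1]),(FL+FR)/2)
# plate top: z
zp=.2284-.079+.09
for p in [(231,262),(408,262),(259,214),(384,214)]: print(p,pix2w(c,*p,zp))
cv2.imwrite('pics/c2.png',cv2.resize(im[60:300,200:440].astype(np.uint8),None,fx=2.5,fy=2.5,interpolation=cv2.INTER_CUBIC))
```

```text
[89.5 89.5 89.5 89.5 89.5 95.5 89.5 89.5 89.5 89.5 89.5 89.5 89.5 89.5
 89.5 88.5 89.5 89.5 89.5 89.5]
84 [224 424 223] [410 411 409] [144. 142. 142. 141. 144. 145. 143. 141. 145. 174. 191. 196. 197. 197.
 197. 198. 199. 198.]
87 [223 224 416] [410 411 409] [142. 143. 141. 142. 144. 139. 141. 140. 145. 164. 186. 194. 197. 197.
 198. 201. 201. 202.]
top [0.65755284 0.08923253 0.181     ] [ 0.66752043 -0.01205377  0.181     ] 0.10177557873483482
yaw 0.09809416463694284 mid [0.66253663 0.03858938 0.181     ]
foot 0.15042053904277825 0.09250186615509065 [0.63357167 0.03671603 0.01      ]
(231, 262) [0.58290188 0.07001461 0.2394    ]
(408, 262) [ 0.59017063 -0.00823456  0.2394    ]
(259, 214) [0.60598079 0.05848473 0.2394    ]
(384, 214) [0.61088332 0.00567882 0.2394    ]
```

View pics/c2.png

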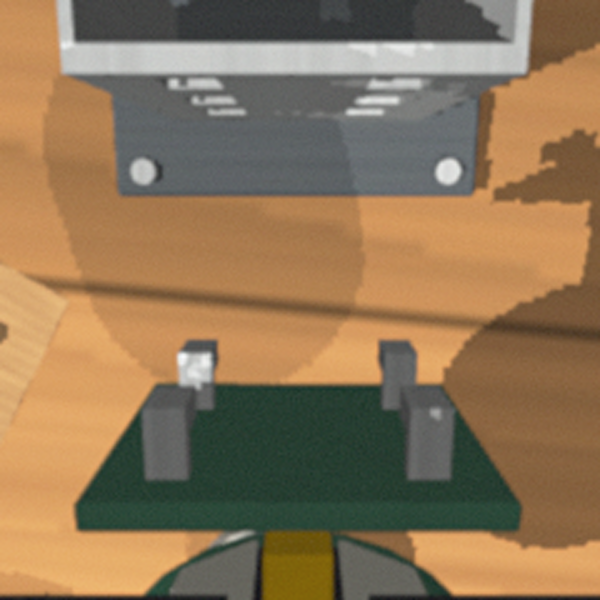

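```bash
python3 -m jog '[[[-1,0.02,-0.001,0.03,0],[-1,0.04,-0.001,0.059,0],[-1,0.046,-0.001,0.059,0],[-1,0.046,-0.001,0.059,0],[-1,0.046,-0.001,0.059,0]]]' 60
python3 - <<'E'
from h import *
c=cam('wrist'); im=save('wrist','w4.png'); s=robot.observe();np.savez('w4.npz',K=c[0],p=c[1],A=c[2]);print(s['tool_pos'],s['tool_rot'])
cv2.imwrite('pics/c3.png',cv2.resize(im[90:290,190:450,::-1],None,fx=3,fy=3,interpolation=cv2.INTER_CUBIC))
E
```

```text
time: 4.47
tool_pos: [0.6052, 0.0349, 0.1701]
tool_rot: [3.141, -0.0, 0.093]
contact_force: [0.1, -0.0, -1.6]
opening: 0.0115
grip_force: 60.0
[0.60517279 0.03505191 0.17092342] [ 3.14121679e+00 -1.32430878e-03  9.30180837e-02]
```

View pics/c3.png

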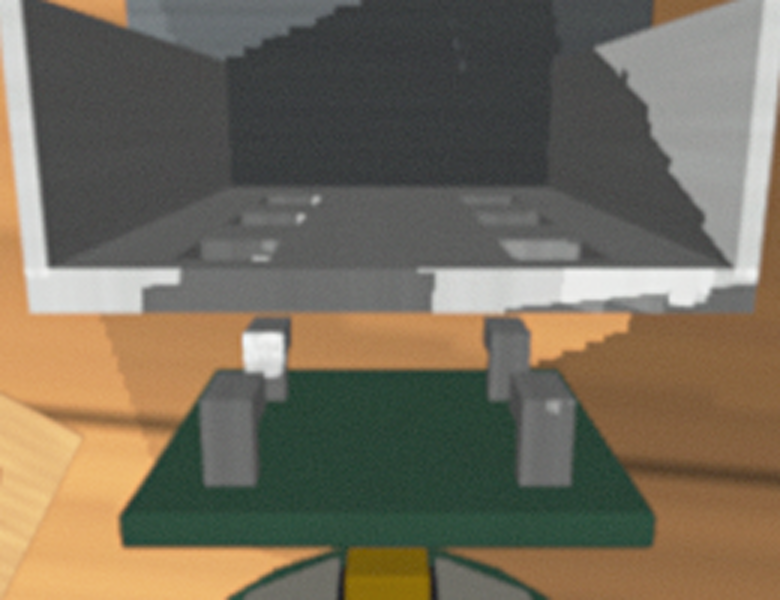

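Run:
```python
from h import *
d=np.load('w4.npz'); c=(d['K'],d['p'],d['A']); K,p,A=c
def at(u,v,W,w): 
    z=K[0,0]*W/w; return p+A@(np.linalg.solve(K,np.array([u,v,1.]))*z)
f=lambda x,y:(190+x/3,90+y/3)
U=at(*f(392.5,312),.1,725/3); P=at(*f(388,513),.08,528/3); print('by width',U,P)
zt=.1709-.079+.09
a=pix2w(c,*f(392.5,312),.181); b=pix2w(c,*f(388,513),zt); dd=a-b; y=.093
print(a,b,zt,'tool x',dd[0]*np.cos(y)+dd[1]*np.sin(y),'left',-dd[0]*np.sin(y)+dd[1]*np.cos(y))
for q in (30,755): print(pix2w(c,*f(q,312),.181))
```

```text
by width [0.66292433 0.03884439 0.18207877] [0.63144479 0.03651213 0.17768591]
[0.66272464 0.03881955 0.181     ] [0.63312933 0.03667498 0.1819    ] 0.1819 tool x 0.02966657494827593 left -0.0006130930243095408
[0.65804348 0.08899968 0.181     ]
[ 0.66740419 -0.01134331  0.181     ]
```

```bash
python3 -m jog '[[[-1,0.006,0.0005,-0.001,0],[-1,0.012,0.0005,-0.001,0],[-1,0.016,0.0005,-0.001,0],[-1,0.02,0.0005,-0.001,0],[-1,0.02,0.0005,-0.001,0]]]' 60
python3 -m jog '[[[-1,0,0,0,0],[-1,0,0,0,0],[-1,0,0,0,0]]]'
python3 - <<'E'
from h import *
c=cam('wrist'); im=save('wrist','w5.png'); s=robot.observe();print(s['tool_pos'],s['tool_rot'],s['contact_force'])
cv2.imwrite('pics/c4.png',cv2.resize(im[90:290,190:450,::-1],None,fx=3,fy=3,interpolation=cv2.INTER_CUBIC))
E
```

```text
time: 4.93
tool_pos: [0.6259, 0.0371, 0.171]
tool_rot: [3.141, -0.001, 0.094]
contact_force: [0.5, 0.6, -3.5]
opening: 0.0115
grip_force: 60.0
time: 5.18
tool_pos: [0.6248, 0.0371, 0.1706]
tool_rot: [3.142, 0.0, 0.094]
contact_force: [0.7, -0.4, -3.4]
opening: 0.0118
grip_force: 60.0
[0.6247962  0.03710834 0.1706616 ] [3.14154555e+00 1.88830275e-04 9.38712544e-02] [-0.35949628  0.3065004  -2.53526551]
```

No contact with the lips already about 4 mm inside the slots; press on.

```bash
python3 -m jog '[[[-1,0.003,0,0,0],[-1,0.006,0,0,0],[-1,0.009,0,0,0],[-1,0.0105,0,0,0],[-1,0.0105,0,0,0]]]' 60
python3 -m jog '[[[-1,0,0,0,0],[-1,0,0,0,0]]]'
```

```text
time: 5.65
tool_pos: [0.6349, 0.038, 0.1704]
tool_rot: [-3.142, 0.002, 0.094]
contact_force: [-3.8, -1.3, -2.0]
opening: 0.0118
grip_force: 60.0
time: 5.82
tool_pos: [0.6349, 0.038, 0.1704]
tool_rot: [3.142, 0.001, 0.094]
contact_force: [-3.3, -1.2, -2.3]
opening: 0.0115
grip_force: 60.0
```

```bash
python3 -m jog '[[[-1,0.001,0,0.004,0],[-1,0.001,0,0.008,0],[-1,0.001,0,0.012,0],[-1,0.001,0,0.015,0],[-1,0.001,0,0.016,0]]]' 60
python3 -m jog '[[[-1,0,0,0.001,0],[-1,0,0,0.002,0],[-1,0,0,0.003,0],[-1,0,0,0.003,0]]]'
```

```text
time: 6.23
tool_pos: [0.6349, 0.0381, 0.1541]
tool_rot: [-3.141, 0.004, 0.094]
contact_force: [-8.5, -0.7, 6.8]
opening: 0.012
grip_force: 60.0
time: 6.57
tool_pos: [0.635, 0.0381, 0.1541]
tool_rot: [3.141, 0.002, 0.094]
contact_force: [-12.9, -1.4, 14.7]
opening: 0.0116
grip_force: 60.0
```

Stopped at the predicted rest height with the force rising: seated. Release, then rise.

```bash
python3 -m jog '[[[-0.4,0,0,-0.003,0],[-0.4,0,0,-0.003,0],[-0.4,0,0,-0.003,0],[-0.4,0,0,-0.003,0],[-0.4,0,0,-0.003,0]]]' 20
python3 -m jog '[[[-0.4,0,0,-0.03,0],[-0.4,0,0,-0.07,0],[-0.4,-0.02,0,-0.1,0],[-0.4,-0.05,0,-0.1,0],[-0.4,-0.05,0,-0.1,0]]]';python3 -m jog '[[[-0.4,0,0,0,0],[-0.4,0,0,0,0],[-0.4,0,0,0,0]]]'
python3 - <<'E'
from h import *
c=cam('wrist'); im=save('wrist','w6.png'); s=robot.observe();np.savez('w6.npz',K=c[0],p=c[1],A=c[2]);print(s['tool_pos'],s['tool_rot'])
E
```

```text
time: 6.98
tool_pos: [0.6367, 0.0381, 0.1545]
tool_rot: [3.142, -0.0, 0.094]
contact_force: [-0.2, -0.1, -0.1]
opening: 0.0277
grip_force: 0.0
time: 7.4
tool_pos: [0.5829, 0.0335, 0.256]
tool_rot: [3.141, 0.001, 0.094]
contact_force: [1.0, 0.7, -0.6]
opening: 0.0274
grip_force: 0.0
time: 7.65
tool_pos: [0.5873, 0.0334, 0.2541]
tool_rot: [3.142, 0.0, 0.094]
contact_force: [-0.7, 0.6, -0.7]
opening: 0.028
grip_force: 0.0
[0.58731277 0.03344948 0.2539762 ] [-3.14158962e+00  5.16561035e-04  9.38283276e-02]
```

View pics/w6.png

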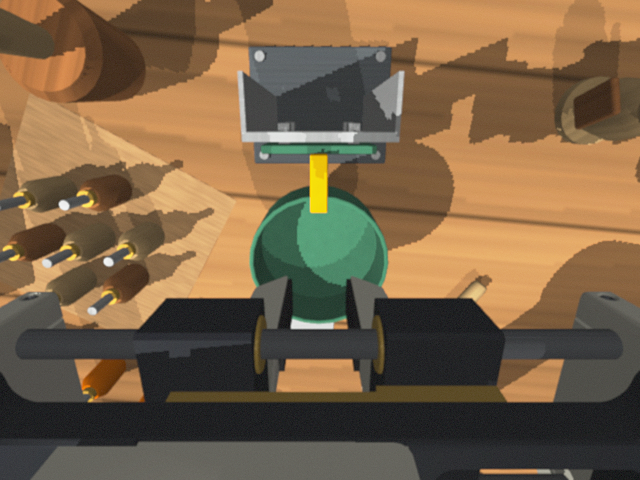

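The pot hangs engaged: its tabs show behind the sheet at (287,126) and (351,126), and the rim centre is near (319,257). I'll measure the pot axis, then go look at the gouges.

```bash
python3 -m jog '[[[-0.4,-0.016,-0.033,0,0],[-0.4,-0.033,-0.066,0,0],[-0.4,-0.05,-0.1,0,0],[-0.4,-0.066,-0.133,0,0],[-0.4,-0.083,-0.166,0,0]]]' >/dev/null
python3 -m jog '[[[-0.4,-0.016,-0.033,0,0],[-0.4,-0.033,-0.066,0,0],[-0.4,-0.05,-0.1,0,0],[-0.4,-0.05,-0.1,0,0],[-0.4,-0.05,-0.1,0,0]]]'
python3 - <<'E'
from h import *
d=np.load('w6.npz'); c=(d['K'],d['p'],d['A']); im=cv2.imread('pics/w6.png'); hsv=cv2.cvtColor(im,cv2.COLOR_BGR2HSV)
g=cv2.inRange(hsv,(65,60,20),(95,255,255)); g[:180]=0; g[275:]=0; g[:,:230]=0; g[:,400:]=0
# fit circle at z=.122 to left/right/front rim
P=[]
for v in range(225,272,3):
    u=np.nonzero(g[v])[0]; P+= [pix2w(c,u.min(),v+.5,.122)[:2],pix2w(c,u.max()+1,v+.5,.122)[:2]]
P=np.array(P); X=np.c_[2*P,np.ones(len(P))]; s=np.linalg.lstsq(X,(P**2).sum(1),rcond=None)[0]; print('rim',s[:2],np.sqrt(s[2]+s[0]**2+s[1]**2))
y=cv2.inRange(hsv,(22,180,150),(35,255,255)); n,l,st,ce=cv2.connectedComponentsWithStats(y); k=1+np.argmax(st[1:,4]); v,u=np.nonzero(l==k)
print('fin',st[k],pix2w(c,ce[k][0]+.5,ce[k][1]+.5,.172))
c=cam('wrist'); im=save('wrist','w7.png'); s=robot.observe();np.savez('w7.npz',K=c[0],p=c[1],A=c[2]);print(s['tool_pos'],s['tool_rot'])
E
```

```text
time: 8.53
tool_pos: [0.4287, 0.2876, 0.2543]
tool_rot: [3.141, 0.0, 0.098]
contact_force: [0.5, -0.3, 0.9]
opening: 0.0274
grip_force: 0.0
rim [0.55541618 0.02981487] 0.061662853946868657
fin [310 155  18  58 999] [0.63446023 0.03739086 0.172     ]
[0.42948578 0.28641681 0.25427576] [3.14093383e+00 1.94459667e-04 9.58425106e-02]
```

View pics/w7.png

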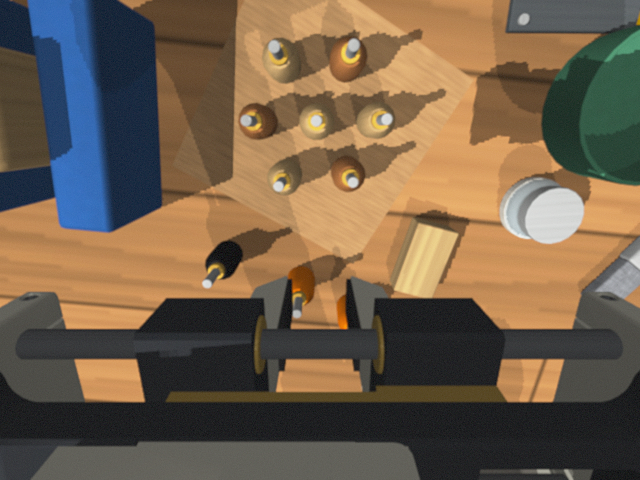

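Seven gouge tips at about (275,47), (353,46), (250,121), (316,120), (386,119), (280,185), (352,181). The black one at (207,283) and orange ones at (297,310), (343,310) stay out. I'll zoom to model what the tip pixels are.

Run:
```python
from h import *
im=cv2.imread('pics/w7.png')
cv2.imwrite('pics/c5.png',cv2.resize(im[25:205,230:410],None,fx=3.3,fy=3.3,interpolation=cv2.INTER_NEAREST))
hsv=cv2.cvtColor(im,cv2.COLOR_BGR2HSV)
m=cv2.inRange(hsv,(0,0,150),(180,70,255)); n,l,st,ce=cv2.connectedComponentsWithStats(m)
d=np.load('w7.npz'); c=(d['K'],d['p'],d['A']); print(c[1])
for k in range(1,n):
    if 20<st[k,4]<400 and st[k,1]<260: print(st[k],ce[k].round(1),pix2w(c,*(ce[k]+.5),.092)[:2].round(4))
```

```text
[0.51211244 0.29512033 0.404693  ]
[518  14  11  11  90] [523.5  18.8] [0.6117 0.1387]
[346  39  13  19 130] [352.3  45.5] [0.5792 0.2736]
[268  40  12  14 129] [273.4  46. ] [0.5724 0.3383]
[377 113  16  12 123] [385.6 119.2] [0.5251 0.2373]
[240 115  11  11 101] [245.3 120. ] [0.5124 0.3594]
[311 115  11  12 107] [316.1 120.3] [0.5182 0.2977]
[346 177  13  11  98] [352.3 181.7] [0.468  0.2592]
[273 181  11  11  94] [277.9 186.1] [0.4572 0.3275]
```

View pics/c5.png

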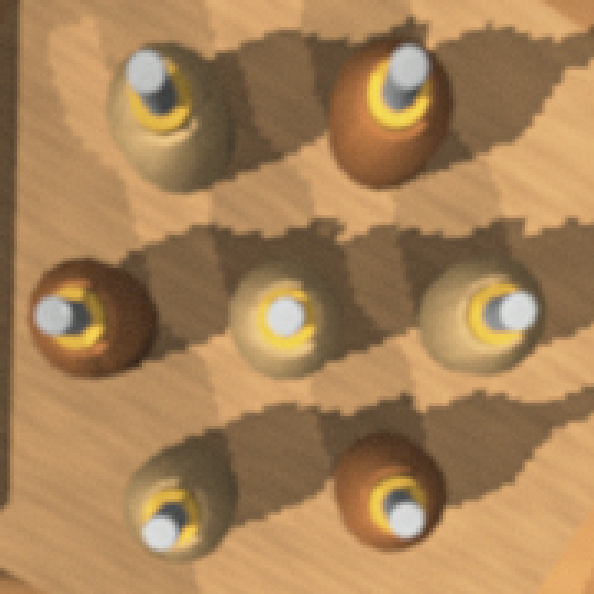

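```bash
cat > t.py <<'E'
import sys
from h import *
C=np.array([.556,.0293]); Y=.094
slots=[C]+[C+.039*np.array([np.cos(Y+a),np.sin(Y+a)]) for a in np.arange(6)*np.pi/3]
def tips(z=.092):
    c=cam('wrist'); im=robot.read_camera('wrist'); cv2.imwrite('pics/last.png',im[:,:,::-1]); hsv=cv2.cvtColor(im,cv2.COLOR_RGB2HSV)
    m=cv2.inRange(hsv,(0,0,185),(180,50,255)); n,l,st,ce=cv2.connectedComponentsWithStats(m); out=[]
    g=cv2.dilate(cv2.inRange(hsv,(20,140,150),(32,255,255)),np.ones((9,9)))
    for k in range(1,n):
        if 30<st[k,4]<600 and (g[l==k]>0).any() and max(st[k,2:4])<30:
            out.append((pix2w(c,*(ce[k]+.5),z)[:2].round(4).tolist(),ce[k].round(1).tolist(),int(st[k,4])))
    return out
def go(x,y,z):
    s=robot.observe(); p=s['tool_pos']; t=rot(s['tool_rot']).T@(np.array([x,y,z])-p)
    print('at',p.round(4),'yaw',round(s['tool_rot'][2],4),'F',s['contact_force'].round(1),'open',round(s['opening'],4),'-> tool',t.round(4),'turn',round(s['tool_rot'][2]-Y,3))
if __name__=='__main__':
    a=sys.argv
    if a[1]=='look':
        for t in tips(): print(t); go(*t[0],.12)
    if a[1]=='pottips':
        for t in tips(.169): print(t, min((np.linalg.norm(np.array(t[0])-q),i) for i,q in enumerate(slots)))
    if a[1]=='to': go(*map(float,a[2:5]))
    if a[1]=='slot': go(*slots[int(a[2])],float(a[3]))
E
python3 t.py look
python3 - <<'E'
from h import *
c=cam('top')
for p in [(150.7,203.3),(182.7,199.3),(138,232.3),(168.7,229.7),(199.3,228.3),(152.7,259.7),(187,254.3)]: print(pix2w(c,*p,.092)[:2].round(4))
from t import slots; print(np.array(slots).round(4).tolist())
E
```

```text
([0.5797, 0.2734], [350.7, 45.6], 88)
at [0.4299 0.2856 0.2543] yaw 0.0941 F [ 0.7  0.3 -0.4] open 0.0277 -> tool [0.148  0.0262 0.1343] turn 0.0
([0.5722, 0.3386], [271.2, 47.3], 91)
at [0.4299 0.2856 0.2543] yaw 0.0941 F [ 0.7  0.3 -0.4] open 0.0277 -> tool [ 0.1466 -0.0394  0.1342] turn 0.0
([0.5251, 0.237], [384.2, 119.9], 96)
at [0.4299 0.2856 0.2543] yaw 0.0941 F [ 0.7  0.3 -0.4] open 0.0277 -> tool [0.0902 0.0573 0.1343] turn 0.0
([0.5122, 0.3597], [243.4, 121.1], 72)
at [0.4299 0.2856 0.2543] yaw 0.0941 F [ 0.7  0.3 -0.4] open 0.0277 -> tool [ 0.0889 -0.0661  0.1342] turn 0.0
([0.5181, 0.2981], [314.0, 121.2], 91)
at [0.4299 0.2856 0.2543] yaw 0.0941 F [ 0.7  0.3 -0.4] open 0.0277 -> tool [ 0.089  -0.0042  0.1343] turn 0.0
([0.4674, 0.2593], [350.8, 183.0], 75)
at [0.4299 0.2856 0.2543] yaw 0.0941 F [ 0.7  0.3 -0.4] open 0.0277 -> tool [0.0349 0.0297 0.1343] turn 0.0
([0.4569, 0.3276], [276.3, 187.3], 76)
at [0.4299 0.2856 0.2543] yaw 0.0941 F [ 0.7  0.3 -0.4] open 0.0277 -> tool [ 0.0308 -0.0393  0.1343] turn 0.0
[0.5705 0.3363]
[0.5791 0.2714]
[0.5109 0.3591]
[0.5165 0.2972]
[0.5197 0.2354]
[0.4557 0.3268]
[0.4669 0.2583]
[[0.556, 0.0293], [0.5948, 0.033], [0.5722, 0.0648], [0.5334, 0.0611], [0.5172, 0.0256], [0.5398, -0.0062], [0.5786, -0.0025]]
```

Both cameras agree within about 2 mm. First gouge: (.525,.237) to the pot centre.

```bash
python3 -m jog '[[[-0.4,0.03,0.019,0.03,0],[-0.4,0.06,0.038,0.06,0],[-0.4,0.09,0.0575,0.09,0],[-0.4,0.09,0.0575,0.125,0],[-0.4,0.09,0.0575,0.134,0]]]' 40 >/dev/null
python3 -m jog '[[[-0.4,0,0,0,0],[-0.4,0,0,0,0],[-0.4,0,0,0,0]]]'>/dev/null; python3 t.py to .5251 .2370 .072
```

```text
at [0.5255 0.2367 0.1221] yaw 0.0928 F [-0.  -0.2  1.1] open 0.0276 -> tool [-0.0005 -0.0003  0.0501] turn -0.001
```

```bash
python3 -m jog '[[[-0.4,0,0,0.04,0],[-0.4,0,0,0.05,0],[-0.4,0,0,0.05,0],[-0.4,0,0,0.05,0],[-1,0,0,0.05,0]]]' 40
python3 -m jog '[[[-1,0,0,0,0],[-1,0,0,0,0],[-1,0,0,0,0]]]' 40
python3 -m jog '[[[-1,0,0,-0.03,0],[-1,0,0,-0.07,0],[-1,0,0,-0.11,0],[-1,0,0,-0.15,0],[-1,0,0,-0.19,0]]]'
python3 -m jog '[[[-1,0.002,0.04,0,0],[-1,0.004,0.08,0,0],[-1,0.006,0.12,0,0],[-1,0.008,0.16,0,0],[-1,0.011,0.2,0,0]]]'
python3 -m jog '[[[-1,0,0.01,0,0],[-1,0,0.01,0,0],[-1,0,0.01,0,0]]]' >/dev/null; python3 t.py slot 0 .152
python3 - <<'E'
from h import *
save('wrist','w8.png')
E
```

```text
time: 9.72
tool_pos: [0.5253, 0.2375, 0.0726]
tool_rot: [-3.141, -0.003, 0.094]
contact_force: [-0.5, -1.2, 0.2]
opening: 0.0243
grip_force: 0.0
time: 9.97
tool_pos: [0.5249, 0.2373, 0.0719]
tool_rot: [-3.141, -0.002, 0.094]
contact_force: [-0.9, 0.3, 3.3]
opening: 0.0087
grip_force: 40.0
time: 10.38
tool_pos: [0.5238, 0.2369, 0.263]
tool_rot: [3.142, -0.0, 0.094]
contact_force: [1.2, 1.5, -0.5]
opening: 0.0085
grip_force: 40.0
time: 10.8
tool_pos: [0.5536, 0.0373, 0.2612]
tool_rot: [3.141, -0.0, 0.094]
contact_force: [1.0, 1.2, -0.7]
opening: 0.0088
grip_force: 40.0
at [0.5547 0.0289 0.2607] yaw 0.0922 F [-0.5 -0.3 -0.8] open 0.0091 -> tool [ 0.0013 -0.0002  0.1087] turn -0.002
```

View pics/w8.png

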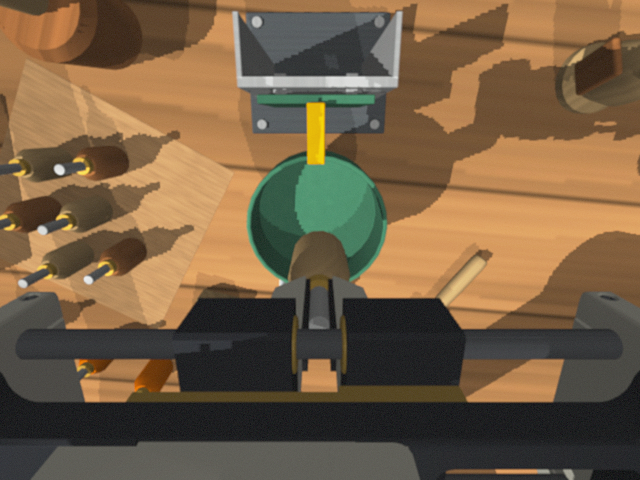

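The gouge hangs straight at (318,265) over the pot. Lower, feel for the floor, release and return.

```bash
python3 -m jog '[[[-1,0.001,0,0.04,0],[-1,0.001,0,0.08,0],[-1,0.001,0,0.1,0],[-1,0.001,0,0.108,0],[-1,0.001,0,0.108,0]]]'
python3 -m jog '[[[-1,0,0,0.001,0],[-1,0,0,0.002,0],[-1,0,0,0.003,0],[-1,0,0,0.003,0]]]'
python3 -m jog '[[[-0.4,0,0,0,0],[-0.4,0,0,0,0],[-0.4,0,0,0,0],[-0.4,0,0,0,0]]]'
python3 -m jog '[[[-0.4,0,0,-0.03,0],[-0.4,0,0,-0.07,0],[-0.4,0,0,-0.108,0],[-0.4,-0.013,-0.036,-0.108,0],[-0.4,-0.03,-0.075,-0.108,0]]]'>/dev/null
python3 -m jog '[[[-0.4,-0.014,-0.038,0,0],[-0.4,-0.028,-0.076,0,0],[-0.4,-0.043,-0.114,0,0],[-0.4,-0.057,-0.152,0,0],[-0.4,-0.071,-0.19,0,0]]]'>/dev/null
python3 -m jog '[[[-0.4,0,0,0,0],[-0.4,0,0,0,0],[-0.4,0,0,0,0]]]'>/dev/null; python3 t.py look; grep -n xx t.py; python3 -c "
from h import *
from t import *
c=cam('wrist');print([w2pix(c,[*s,.17]).round() .tolist() for s in slots[:1]])"
```

```text
time: 11.52
tool_pos: [0.5549, 0.0307, 0.1513]
tool_rot: [-3.141, 0.003, 0.096]
contact_force: [-0.5, 0.1, -0.7]
opening: 0.0088
grip_force: 40.0
time: 11.85
tool_pos: [0.5565, 0.0291, 0.1508]
tool_rot: [3.141, -0.002, 0.094]
contact_force: [0.2, 0.1, -0.4]
opening: 0.0089
grip_force: 40.0
time: 12.18
tool_pos: [0.556, 0.029, 0.15]
tool_rot: [3.141, -0.0, 0.094]
contact_force: [0.7, 0.6, -0.2]
opening: 0.0265
grip_force: 0.0
([0.5798, 0.2735], [345.0, 48.2], 84)
at [0.4314 0.2818 0.2577] yaw 0.0931 F [-0.6  0.3 -0.5] open 0.0274 -> tool [0.1469 0.022  0.1377] turn -0.001
([0.5721, 0.3386], [266.6, 50.2], 86)
at [0.4314 0.2818 0.2577] yaw 0.0931 F [-0.6  0.3 -0.5] open 0.0274 -> tool [ 0.1453 -0.0435  0.1377] turn -0.001
([0.5121, 0.3599], [239.4, 123.0], 62)
at [0.4314 0.2818 0.2577] yaw 0.0931 F [-0.6  0.3 -0.5] open 0.0274 -> tool [ 0.0875 -0.0703  0.1376] turn -0.001
([0.5179, 0.2981], [309.3, 123.0], 88)
at [0.4314 0.2818 0.2577] yaw 0.0931 F [-0.6  0.3 -0.5] open 0.0274 -> tool [ 0.0876 -0.0082  0.1377] turn -0.001
([0.4674, 0.2593], [345.8, 183.7], 72)
at [0.4314 0.2818 0.2577] yaw 0.0931 F [-0.6  0.3 -0.5] open 0.0274 -> tool [0.0337 0.0257 0.1377] turn -0.001
([0.4569, 0.3277], [272.3, 188.0], 74)
at [0.4314 0.2818 0.2577] yaw 0.0931 F [-0.6  0.3 -0.5] open 0.0274 -> tool [ 0.0296 -0.0434  0.1377] turn -0.001
[[719.0, 102.0]]
```

```bash
python3 -m jog '[[[-0.4,0.029,-0.003,0.025,0],[-0.4,0.058,-0.006,0.05,0],[-0.4,0.0875,-0.008,0.07,0],[-0.4,0.0875,-0.008,0.11,0],[-0.4,0.0875,-0.008,0.1377,0]]]' >/dev/null
python3 -m jog '[[[-0.4,0,0,0,0],[-0.4,0,0,0,0],[-0.4,0,0,0.03,0],[-0.4,0,0,0.048,0],[-0.4,0,0,0.048,0]]]' >/dev/null
python3 -m jog '[[[-0.4,0,0,0,0],[-1,0,0,0,0],[-1,0,0,0,0],[-1,0,0,0,0],[-1,0,0,0,0]]]' 40
python3 -m jog '[[[-1,0,0,-0.03,0],[-1,0,0,-0.07,0],[-1,0,0,-0.11,0],[-1,0,0,-0.15,0],[-1,0,0,-0.19,0]]]' >/dev/null
python3 -m jog '[[[-1,0.007,0.039,0,0],[-1,0.014,0.078,0,0],[-1,0.022,0.117,0,0],[-1,0.03,0.156,0,0],[-1,0.037,0.195,0,0]]]' >/dev/null
python3 -m jog '[[[-1,0.007,0.038,0,0],[-1,0.0147,0.0762,0,0],[-1,0.0147,0.0762,0,0],[-1,0.0147,0.0762,0,0],[-1,0.0147,0.0762,0,0]]]' >/dev/null; python3 t.py slot 1 .148; python3 t.py pottips
```

```text
time: 14.57
tool_pos: [0.5182, 0.2991, 0.0737]
tool_rot: [-3.141, -0.003, 0.094]
contact_force: [-0.9, -1.1, 5.8]
opening: 0.0091
grip_force: 40.0
at [0.594  0.0339 0.262 ] yaw 0.0932 F [-0.2 -0.2 -0.6] open 0.0087 -> tool [0.0008 0.001  0.114 ] turn -0.001
```

```bash
python3 -m jog '[[[-1,0.001,0.001,0.03,0],[-1,0.001,0.001,0.06,0],[-1,0.001,0.001,0.09,0],[-1,0.001,0.001,0.1,0],[-1,0.001,0.001,0.105,0]]]'
python3 -m jog '[[[-1,0,0,0.002,0],[-1,0,0,0.004,0],[-1,0,0,0.006,0],[-1,0,0,0.006,0]]]'
python3 -m jog '[[[-0.4,0,0,0,0],[-0.4,0,0,0,0],[-0.4,0,0,0,0],[-0.4,0,0,0,0]]]'
python3 -m jog '[[[-0.4,0,0,-0.03,0],[-0.4,0,0,-0.07,0],[-0.4,0,0,-0.108,0],[-0.4,-0.013,-0.036,-0.108,0],[-0.4,-0.03,-0.072,-0.108,0]]]'>/dev/null
python3 -m jog '[[[-0.4,-0.02,-0.036,0,0],[-0.4,-0.04,-0.072,0,0],[-0.4,-0.06,-0.108,0,0],[-0.4,-0.08,-0.144,0,0],[-0.4,-0.1,-0.18,0,0]]]'>/dev/null
python3 -m jog '[[[-0.4,-0.01,-0.011,0,0],[-0.4,-0.01,-0.011,0,0],[-0.4,-0.01,-0.011,0,0]]]'>/dev/null; python3 t.py look
```

```text
time: 16.28
tool_pos: [0.594, 0.0343, 0.1553]
tool_rot: [-3.141, 0.004, 0.096]
contact_force: [0.3, 0.1, -0.6]
opening: 0.009
grip_force: 40.0
time: 16.62
tool_pos: [0.5957, 0.0329, 0.1521]
tool_rot: [3.141, -0.002, 0.094]
contact_force: [-1.4, 0.6, -0.0]
opening: 0.0086
grip_force: 40.0
time: 16.95
tool_pos: [0.5957, 0.0326, 0.1514]
tool_rot: [3.141, -0.001, 0.094]
contact_force: [0.5, 1.1, -0.4]
opening: 0.0266
grip_force: 0.0
([0.5799, 0.2735], [344.7, 48.7], 82)
at [0.4318 0.2812 0.2592] yaw 0.0943 F [ 1.4  0.1 -0.6] open 0.0274 -> tool [0.1466 0.0216 0.1393] turn 0.0
([0.5722, 0.3386], [266.7, 50.6], 79)
at [0.4318 0.2812 0.2592] yaw 0.0943 F [ 1.4  0.1 -0.6] open 0.0274 -> tool [ 0.1451 -0.044   0.1393] turn 0.0
([0.5122, 0.36], [239.3, 122.9], 54)
at [0.4318 0.2812 0.2592] yaw 0.0943 F [ 1.4  0.1 -0.6] open 0.0274 -> tool [ 0.0874 -0.0709  0.1392] turn 0.0
([0.4676, 0.2591], [345.6, 183.4], 73)
at [0.4318 0.2812 0.2592] yaw 0.0943 F [ 1.4  0.1 -0.6] open 0.0274 -> tool [0.0335 0.0253 0.1392] turn 0.0
([0.4571, 0.3277], [272.1, 187.6], 76)
at [0.4318 0.2812 0.2592] yaw 0.0943 F [ 1.4  0.1 -0.6] open 0.0274 -> tool [ 0.0295 -0.0439  0.1392] turn 0.0
```

```bash
python3 -m jog '[[[-0.4,0.035,0.005,0.015,0],[-0.4,0.07,0.01,0.03,0],[-0.4,0.105,0.016,0.05,0],[-0.4,0.14,0.0215,0.07,0],[-0.4,0.1465,0.0215,0.1,0]]]' >/dev/null
python3 -m jog '[[[-0.4,0,0,0.039,0],[-0.4,0,0,0.039,0],[-0.4,0,0,0.039,0],[-0.4,0,0,0.07,0],[-0.4,0,0,0.0875,0]]]' >/dev/null
python3 -m jog '[[[-0.4,0,0,0,0],[-0.4,0,0,0,0],[-1,0,0,0,0],[-1,0,0,0,0],[-1,0,0,0,0]]]' 40
python3 -m jog '[[[-1,0,0,0,0],[-1,0,0,-0.04,0],[-1,0,0,-0.08,0],[-1,0,0,-0.12,0],[-1,0,0,-0.16,0]]]' 40
python3 -m jog '[[[-1,0,0,-0.03,0],[-1,-0.007,0.04,-0.03,0],[-1,-0.013,0.08,-0.03,0],[-1,-0.02,0.12,-0.03,0],[-1,-0.027,0.16,-0.03,0]]]' >/dev/null
python3 -m jog '[[[-1,0,0.04,0,0],[-1,0,0.047,0,0],[-1,0,0.047,0,0],[-1,0,0.047,0,0],[-1,0,0.047,0,0]]]' >/dev/null; python3 t.py slot 2 .151
```

```text
time: 19.33
tool_pos: [0.5801, 0.2741, 0.0737]
tool_rot: [-3.141, -0.003, 0.094]
contact_force: [0.6, 0.3, -0.9]
opening: 0.0119
grip_force: 0.0
time: 19.75
tool_pos: [0.5787, 0.2738, 0.2336]
tool_rot: [3.141, 0.0, 0.094]
contact_force: [1.1, -1.3, -1.3]
opening: 0.0092
grip_force: 40.0
at [0.5716 0.0665 0.2616] yaw 0.0949 F [-0.3 -0.  -1. ] open 0.0092 -> tool [0.0005 0.0019 0.1106] turn 0.001
```

```bash
python3 -m jog '[[[-1,0.0005,0.0017,0.03,0],[-1,0.0005,0.0017,0.06,0],[-1,0.0005,0.0017,0.09,0],[-1,0.0005,0.0017,0.1,0],[-1,0.0005,0.0017,0.105,0]]]'
python3 -m jog '[[[-1,0,0,0.002,0],[-1,0,0,0.004,0],[-1,0,0,0.0055,0],[-1,0,0,0.0055,0]]]'
python3 -m jog '[[[-0.4,0,0,0,0],[-0.4,0,0,0,0],[-0.4,0,0,0,0],[-0.4,0,0,0,0]]]'
python3 -m jog '[[[-0.4,0,0,-0.03,0],[-0.4,0,0,-0.07,0],[-0.4,0,0,-0.108,0],[-0.4,-0.015,-0.03,-0.108,0],[-0.4,-0.03,-0.06,-0.108,0]]]'>/dev/null
python3 -m jog '[[[-0.4,-0.018,-0.034,0,0],[-0.4,-0.036,-0.068,0,0],[-0.4,-0.054,-0.102,0,0],[-0.4,-0.072,-0.136,0,0],[-0.4,-0.09,-0.17,0,0]]]'>/dev/null
python3 -m jog '[[[-0.4,0,0,0,0],[-0.4,0,0,0,0],[-0.4,0,0,0,0]]]'>/dev/null; python3 t.py look
```

```text
time: 21.0
tool_pos: [0.5712, 0.0651, 0.1546]
tool_rot: [-3.141, 0.004, 0.096]
contact_force: [-0.7, 0.1, 0.3]
opening: 0.0091
grip_force: 40.0
time: 21.33
tool_pos: [0.5729, 0.0637, 0.1521]
tool_rot: [3.141, -0.002, 0.094]
contact_force: [-0.3, -0.2, -0.5]
opening: 0.009
grip_force: 40.0
time: 21.67
tool_pos: [0.5724, 0.0635, 0.1514]
tool_rot: [3.141, -0.001, 0.094]
contact_force: [-0.5, 0.7, -0.2]
opening: 0.0267
grip_force: 0.1
([0.5722, 0.3386], [265.3, 51.0], 83)
at [0.4319 0.2806 0.259 ] yaw 0.0931 F [-0.2 -0.2  0. ] open 0.0274 -> tool [ 0.1451 -0.0448  0.1391] turn -0.001
([0.5122, 0.3599], [238.2, 123.3], 57)
at [0.4319 0.2806 0.259 ] yaw 0.0931 F [-0.2 -0.2  0. ] open 0.0274 -> tool [ 0.0873 -0.0716  0.139 ] turn -0.001
([0.4675, 0.2593], [344.4, 183.8], 73)
at [0.4319 0.2806 0.259 ] yaw 0.0931 F [-0.2 -0.2  0. ] open 0.0274 -> tool [0.0334 0.0245 0.1391] turn -0.001
([0.457, 0.3278], [271.0, 188.1], 72)
at [0.4319 0.2806 0.259 ] yaw 0.0931 F [-0.2 -0.2  0. ] open 0.0274 -> tool [ 0.0294 -0.0447  0.139 ] turn -0.001
```

```bash
python3 -m jog '[[[-0.4,0.016,0.012,0.03,0],[-0.4,0.0334,0.0245,0.06,0],[-0.4,0.0334,0.0245,0.1,0],[-0.4,0.0334,0.0245,0.139,0],[-0.4,0.0334,0.0245,0.139,0]]]' >/dev/null
python3 -m jog '[[[-0.4,0,0,0,0],[-0.4,0,0,0,0],[-0.4,0,0,0.03,0],[-0.4,0,0,0.0485,0],[-0.4,0,0,0.0485,0]]]' >/dev/null
python3 -m jog '[[[-0.4,0,0,0,0],[-0.4,0,0,0,0],[-1,0,0,0,0],[-1,0,0,0,0],[-1,0,0,0,0]]]' 40
python3 -m jog '[[[-1,0,0,0,0],[-1,0,0,-0.04,0],[-1,0,0,-0.08,0],[-1,0,0,-0.12,0],[-1,0,0,-0.16,0]]]' 40
python3 -m jog '[[[-1,0,0,-0.03,0],[-1,0.012,0.039,-0.03,0],[-1,0.024,0.077,-0.03,0],[-1,0.036,0.116,-0.03,0],[-1,0.048,0.155,-0.03,0]]]' >/dev/null
python3 -m jog '[[[-1,0.012,0.039,0,0],[-1,0.025,0.078,0,0],[-1,0.038,0.116,0,0],[-1,0.038,0.116,0,0],[-1,0.038,0.116,0,0]]]' >/dev/null;python3 -m jog '[[[-1,0,0,0,0],[-1,0,0,0,0]]]' >/dev/null; python3 t.py slot 6 .151; python3 t.py pottips
```

```text
time: 24.05
tool_pos: [0.4674, 0.2603, 0.0726]
tool_rot: [-3.141, -0.002, 0.094]
contact_force: [0.4, 0.2, 0.1]
opening: 0.0119
grip_force: 0.0
time: 24.47
tool_pos: [0.4663, 0.2599, 0.2332]
tool_rot: [3.141, 0.001, 0.094]
contact_force: [1.4, 0.0, -0.9]
opening: 0.0087
grip_force: 40.0
at [ 5.773e-01 -5.000e-04  2.615e-01] yaw 0.095 F [1.  0.5 0. ] open 0.0088 -> tool [0.0011 0.0021 0.1105] turn 0.001
([0.5901, 0.0321], [275.7, 223.4], 111) (np.float64(0.004805514145343918), 1)
```

View pics/last.png

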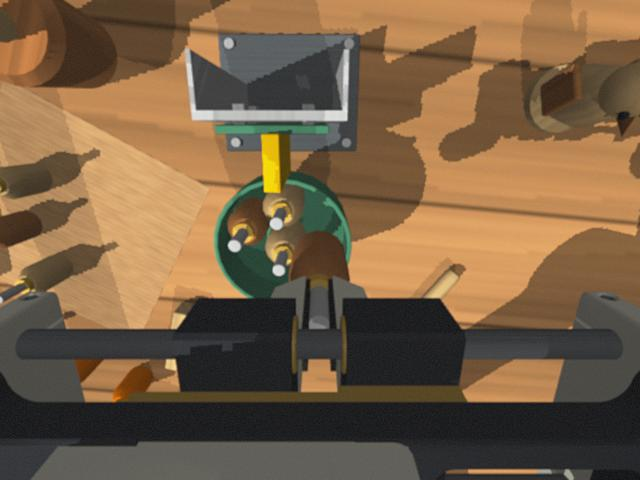

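Three gouges stand in the pot, tips at (276,223), (236,243) and (279,269), leaving the right side free for this one.

```bash
python3 - <<'E'
from t import *
c=cam('wrist')
for p in [(276,223.5),(237,243),(280,269)]: print(pix2w(c,*p,.169)[:2])
E
python3 -m jog '[[[-1,0.001,0.002,0.03,0],[-1,0.001,0.002,0.06,0],[-1,0.001,0.002,0.09,0],[-1,0.001,0.002,0.1,0],[-1,0.001,0.002,0.105,0]]]'
python3 -m jog '[[[-1,0,0,0.002,0],[-1,0,0,0.004,0],[-1,0,0,0.006,0],[-1,0,0,0.006,0]]]'
python3 -m jog '[[[-0.4,0,0,0,0],[-0.4,0,0,0,0],[-0.4,0,0,0,0],[-0.4,0,0,0,0]]]'
python3 -m jog '[[[-0.4,0,0,-0.03,0],[-0.4,0,0,-0.07,0],[-0.4,0,0,-0.108,0],[-0.4,-0.013,-0.036,-0.108,0],[-0.4,-0.026,-0.07,-0.108,0]]]'>/dev/null
python3 -m jog '[[[-0.4,-0.015,-0.037,0,0],[-0.4,-0.03,-0.074,0,0],[-0.4,-0.045,-0.111,0,0],[-0.4,-0.06,-0.148,0,0],[-0.4,-0.075,-0.185,0,0]]]'>/dev/null
python3 -m jog '[[[-0.4,-0.018,-0.036,0,0],[-0.4,-0.018,-0.041,0,0],[-0.4,-0.018,-0.041,0,0],[-0.4,-0.018,-0.041,0,0]]]'>/dev/null; python3 t.py look
```

```text
[0.59041111 0.03247931]
[0.57220865 0.06111743]
[0.55395908 0.02727039]
time: 25.93
tool_pos: [0.5777, -0.0023, 0.1549]
tool_rot: [-3.141, 0.004, 0.095]
contact_force: [-2.3, 2.2, 0.7]
opening: 0.0089
grip_force: 40.0
time: 26.27
tool_pos: [0.5789, -0.0021, 0.152]
tool_rot: [-3.14, -0.001, 0.094]
contact_force: [-3.6, 5.5, -0.1]
opening: 0.0091
grip_force: 40.0
time: 26.6
tool_pos: [0.5798, -0.0039, 0.1516]
tool_rot: [3.141, -0.002, 0.094]
contact_force: [-0.3, 0.1, 0.5]
opening: 0.0268
grip_force: 0.0
([0.5723, 0.3386], [263.7, 53.0], 72)
at [0.4335 0.2792 0.2587] yaw 0.0932 F [0.7 0.2 0.1] open 0.0278 -> tool [ 0.1436 -0.0463  0.1388] turn -0.001
([0.5119, 0.3605], [236.0, 125.6], 39)
at [0.4335 0.2792 0.2587] yaw 0.0932 F [0.7 0.2 0.1] open 0.0278 -> tool [ 0.0855 -0.0738  0.1387] turn -0.001
([0.4569, 0.3277], [269.6, 189.9], 74)
at [0.4335 0.2792 0.2587] yaw 0.0932 F [0.7 0.2 0.1] open 0.0278 -> tool [ 0.0277 -0.0462  0.1387] turn -0.001
```

```bash
python3 -m jog '[[[-0.4,0.036,-0.012,0,0],[-0.4,0.072,-0.023,0.01,0],[-0.4,0.108,-0.035,0.03,0],[-0.4,0.1435,-0.0463,0.05,0],[-0.4,0.1435,-0.0463,0.09,0]]]' >/dev/null
python3 -m jog '[[[-0.4,0,0,0.04,0],[-0.4,0,0,0.048,0],[-0.4,0,0,0.048,0],[-0.4,0,0,0.07,0],[-0.4,0,0,0.097,0]]]' >/dev/null
python3 -m jog '[[[-0.4,0,0,0,0],[-0.4,0,0,0,0],[-1,0,0,0,0],[-1,0,0,0,0],[-1,0,0,0,0]]]' 40
python3 -m jog '[[[-1,0,0,0,0],[-1,0,0,-0.04,0],[-1,0,0,-0.08,0],[-1,0,0,-0.12,0],[-1,0,0,-0.16,0]]]' 40
python3 -m jog '[[[-1,0,0,-0.03,0],[-1,-0.009,0.039,-0.03,0],[-1,-0.018,0.078,-0.03,0],[-1,-0.028,0.117,-0.03,0],[-1,-0.037,0.156,-0.03,0]]]' >/dev/null
python3 -m jog '[[[-1,-0.009,0.039,0,0],[-1,-0.018,0.078,0,0],[-1,-0.028,0.1166,0,0],[-1,-0.028,0.1166,0,0],[-1,-0.028,0.1166,0,0]]]' >/dev/null;python3 -m jog '[[[-1,0,0,0,0],[-1,0,0,0,0]]]' >/dev/null; python3 t.py slot 3 .148; python3 t.py pottips
```

```text
time: 29.07
tool_pos: [0.5724, 0.3399, 0.0739]
tool_rot: [-3.141, -0.004, 0.094]
contact_force: [0.1, -0.4, -0.1]
opening: 0.0123
grip_force: 0.0
time: 29.48
tool_pos: [0.5709, 0.3394, 0.2337]
tool_rot: [3.142, -0.0, 0.094]
contact_force: [2.3, -0.8, 0.3]
opening: 0.0092
grip_force: 40.0
at [0.5323 0.0632 0.2617] yaw 0.0951 F [-0.4 -0.7 -0.6] open 0.0088 -> tool [0.0009 0.0022 0.1137] turn 0.001
([0.5902, 0.0324], [368.4, 170.8], 106) (np.float64(0.0046616562594232495), 1)
```

```bash
python3 -m jog '[[[-1,0.001,0.002,0.03,0],[-1,0.001,0.002,0.06,0],[-1,0.001,0.002,0.09,0],[-1,0.001,0.002,0.1,0],[-1,0.001,0.002,0.107,0]]]'
python3 -m jog '[[[-1,0,0,0.002,0],[-1,0,0,0.004,0],[-1,0,0,0.006,0],[-1,0,0,0.006,0]]]'
python3 -m jog '[[[-0.4,0,0,0,0],[-0.4,0,0,0,0],[-0.4,0,0,0,0],[-0.4,0,0,0,0]]]'
python3 -m jog '[[[-0.4,0,0,-0.03,0],[-0.4,0,0,-0.07,0],[-0.4,0,0,-0.108,0],[-0.4,-0.013,-0.036,-0.108,0],[-0.4,-0.026,-0.07,-0.108,0]]]'>/dev/null
python3 -m jog '[[[-0.4,-0.013,-0.037,0,0],[-0.4,-0.026,-0.074,0,0],[-0.4,-0.04,-0.111,0,0],[-0.4,-0.052,-0.148,0,0],[-0.4,-0.054,-0.158,0,0]]]'>/dev/null
python3 -m jog '[[[-0.4,0,0,0,0],[-0.4,0,0,0,0],[-0.4,0,0,0,0]]]'>/dev/null; python3 t.py look
```

```text
time: 30.95
tool_pos: [0.5326, 0.0612, 0.1529]
tool_rot: [-3.141, 0.003, 0.096]
contact_force: [0.3, -0.2, -0.6]
opening: 0.0091
grip_force: 40.0
time: 31.28
tool_pos: [0.5343, 0.0602, 0.15]
tool_rot: [3.141, -0.003, 0.094]
contact_force: [-0.3, 0.8, 1.6]
opening: 0.0087
grip_force: 40.0
time: 31.62
tool_pos: [0.5334, 0.06, 0.1487]
tool_rot: [3.141, -0.0, 0.094]
contact_force: [0.0, -0.3, -0.3]
opening: 0.027
grip_force: 0.0
([0.5119, 0.3607], [233.5, 124.9], 36)
at [0.433  0.2784 0.2564] yaw 0.0922 F [ 0.   0.6 -0.2] open 0.0277 -> tool [ 0.0861 -0.0748  0.1364] turn -0.002
([0.4568, 0.3279], [267.6, 189.9], 74)
at [0.433  0.2784 0.2564] yaw 0.0922 F [ 0.   0.6 -0.2] open 0.0277 -> tool [ 0.0282 -0.0472  0.1364] turn -0.002
```

```bash
python3 -m jog '[[[-0.4,0.028,-0.025,0.01,0],[-0.4,0.057,-0.049,0.03,0],[-0.4,0.0864,-0.074,0.045,0],[-0.4,0.0864,-0.074,0.085,0],[-0.4,0.0864,-0.074,0.12,0]]]' >/dev/null
python3 -m jog '[[[-0.4,0,0,0.016,0],[-0.4,0,0,0.016,0],[-0.4,0,0,0.016,0],[-0.4,0,0,0.045,0],[-0.4,0,0,0.0645,0]]]' >/dev/null
python3 -m jog '[[[-0.4,0,0,0,0],[-0.4,0,0,0,0],[-1,0,0,0,0],[-1,0,0,0,0],[-1,0,0,0,0]]]' 40
python3 -m jog '[[[-1,0,0,0,0],[-1,0,0,-0.04,0],[-1,0,0,-0.08,0],[-1,0,0,-0.12,0],[-1,0,0,-0.16,0]]]' 40
python3 -m jog '[[[-1,0,0,-0.03,0],[-1,0,0.04,-0.03,0],[-1,0,0.08,-0.03,0],[-1,0,0.12,-0.03,0],[-1,-0.003,0.16,-0.03,0]]]' >/dev/null
python3 -m jog '[[[-1,0,0.04,0,0],[-1,-0.004,0.08,0,0],[-1,-0.004,0.12,0,0],[-1,-0.004,0.16,0,0],[-1,-0.004,0.2,0,0]]]' >/dev/null;python3 -m jog '[[[-1,0,0.0058,0,0],[-1,0,0.0058,0,0],[-1,0,0.0058,0,0],[-1,0,0.0058,0,0]]]' >/dev/null; python3 t.py to .5398 -0.005 .1495; python3 t.py pottips
```

```text
time: 34.0
tool_pos: [0.5124, 0.3618, 0.074]
tool_rot: [-3.14, -0.003, 0.094]
contact_force: [0.1, 0.5, -0.1]
opening: 0.0121
grip_force: 0.1
time: 34.42
tool_pos: [0.511, 0.3612, 0.2342]
tool_rot: [3.142, -0.0, 0.094]
contact_force: [1.3, 0.8, -1.6]
opening: 0.0085
grip_force: 40.0
at [ 0.5386 -0.0022  0.2621] yaw 0.0949 F [ 0.1  0.2 -0.1] open 0.0089 -> tool [0.001  0.003  0.1126] turn 0.001
([0.5904, 0.0341], [273.8, 170.2], 54) (np.float64(0.004572073593649603), 1)
([0.5695, 0.0627], [233.1, 195.3], 114) (np.float64(0.003428700302043871), 2)
([0.5526, 0.028], [279.2, 221.9], 103) (np.float64(0.003640054944640324), 0)
```

View pics/last.png

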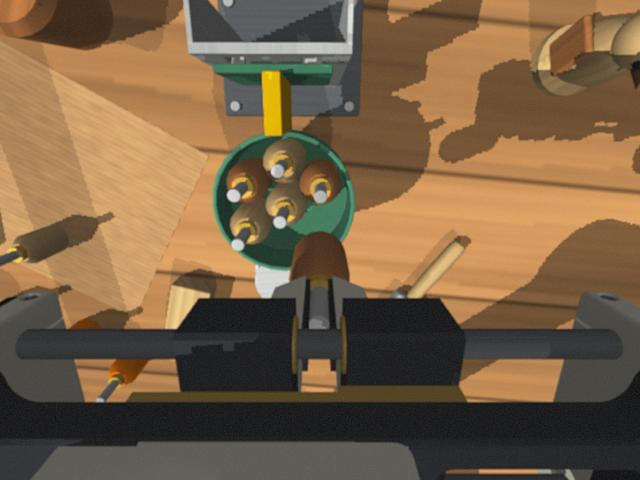

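Five stand in the pot, tips at (277,170), (234,195), (319,195), (280,222) and (239,243), and the lower right is free. Place the sixth there.

```bash
python3 -m jog '[[[-1,0.001,0.003,0.03,0],[-1,0.001,0.003,0.06,0],[-1,0.001,0.003,0.09,0],[-1,0.001,0.003,0.1,0],[-1,0.001,0.003,0.107,0]]]'
python3 -m jog '[[[-1,0,0,0.002,0],[-1,0,0,0.004,0],[-1,0,0,0.0055,0],[-1,0,0,0.0055,0]]]'
python3 -m jog '[[[-0.4,0,0,0,0],[-0.4,0,0,0,0],[-0.4,0,0,0,0],[-0.4,0,0,0,0]]]'
python3 -m jog '[[[-0.4,0,0,-0.03,0],[-0.4,0,0,-0.07,0],[-0.4,0,0,-0.108,0],[-0.4,-0.013,-0.036,-0.108,0],[-0.4,-0.026,-0.07,-0.108,0]]]'>/dev/null
python3 -m jog '[[[-0.4,-0.01,-0.039,0,0],[-0.4,-0.02,-0.078,0,0],[-0.4,-0.03,-0.117,0,0],[-0.4,-0.04,-0.156,0,0],[-0.4,-0.05,-0.195,0,0]]]'>/dev/null
python3 -m jog '[[[-0.4,-0.004,-0.03,0,0],[-0.4,-0.004,-0.03,0,0],[-0.4,-0.004,-0.03,0,0],[-0.4,-0.004,-0.03,0,0]]]'>/dev/null; python3 t.py look
```

```text
time: 36.05
tool_pos: [0.5392, -0.005, 0.1536]
tool_rot: [-3.141, 0.003, 0.096]
contact_force: [0.4, -0.4, -0.2]
opening: 0.0093
grip_force: 40.0
time: 36.38
tool_pos: [0.5407, -0.0062, 0.1506]
tool_rot: [3.141, -0.002, 0.094]
contact_force: [0.7, 1.2, -1.5]
opening: 0.009
grip_force: 40.0
time: 36.72
tool_pos: [0.5401, -0.0065, 0.1499]
tool_rot: [3.141, -0.001, 0.094]
contact_force: [-0.1, -0.2, 0.3]
opening: 0.0267
grip_force: 0.0
([0.457, 0.3278], [268.9, 189.3], 72)
at [0.433  0.279  0.2575] yaw 0.093 F [-0.5 -0.5 -0.5] open 0.0278 -> tool [ 0.0284 -0.0464  0.1374] turn -0.001
```

```bash
python3 -m jog '[[[-0.4,0.014,-0.023,0.02,0],[-0.4,0.0284,-0.0462,0.04,0],[-0.4,0.0284,-0.0462,0.08,0],[-0.4,0.0284,-0.0462,0.12,0],[-0.4,0.0284,-0.0462,0.1374,0]]]' >/dev/null
python3 -m jog '[[[-0.4,0,0,0,0],[-0.4,0,0,0,0],[-0.4,0,0,0,0],[-0.4,0,0,0.03,0],[-0.4,0,0,0.0485,0]]]' >/dev/null
python3 -m jog '[[[-0.4,0,0,0,0],[-0.4,0,0,0,0],[-1,0,0,0,0],[-1,0,0,0,0],[-1,0,0,0,0]]]' 40
python3 -m jog '[[[-1,0,0,0,0],[-1,0,0,-0.04,0],[-1,0,0,-0.08,0],[-1,0,0,-0.12,0],[-1,0,0,-0.16,0]]]' 40
python3 -m jog '[[[-1,0,0,-0.03,0],[-1,0.004,0.04,-0.03,0],[-1,0.008,0.08,-0.03,0],[-1,0.012,0.12,-0.03,0],[-1,0.016,0.16,-0.03,0]]]' >/dev/null
python3 -m jog '[[[-1,0.004,0.04,0,0],[-1,0.008,0.08,0,0],[-1,0.012,0.12,0,0],[-1,0.0155,0.1465,0,0],[-1,0.0155,0.1465,0,0]]]' >/dev/null;python3 -m jog '[[[-1,0,0,0,0],[-1,0,0,0,0],[-1,0,0,0,0]]]' >/dev/null; python3 t.py slot 4 .1485; python3 t.py pottips
```

```text
time: 39.18
tool_pos: [0.4576, 0.3289, 0.0732]
tool_rot: [-3.141, -0.003, 0.094]
contact_force: [-0.0, -1.0, 0.1]
opening: 0.0122
grip_force: 0.0
time: 39.6
tool_pos: [0.4562, 0.3283, 0.2337]
tool_rot: [3.142, 0.0, 0.094]
contact_force: [1.0, 0.7, -2.6]
opening: 0.0084
grip_force: 40.0
at [0.5164 0.0274 0.2617] yaw 0.0951 F [ 0.1 -0.  -0.9] open 0.0094 -> tool [0.0005 0.0019 0.1132] turn 0.001
([0.59, 0.0313], [322.0, 143.2], 118) (np.float64(0.005105437974343368), 1)
([0.5696, 0.0642], [273.2, 168.3], 77) (np.float64(0.002701607853532179), 2)
([0.5745, -0.0004], [364.2, 170.1], 120) (np.float64(0.004590341491239846), 6)
([0.5316, 0.0589], [277.4, 220.5], 100) (np.float64(0.0028492299642363514), 3)
```

```bash
python3 -m jog '[[[-1,0,0.0015,0.03,0],[-1,0,0.0015,0.06,0],[-1,0,0.0015,0.08,0],[-1,0,0.0015,0.095,0],[-1,0,0.0015,0.1,0]]]'
python3 -m jog '[[[-1,0,0,0.003,0],[-1,0,0,0.007,0],[-1,0,0,0.01,0],[-1,0,0,0.013,0],[-1,0,0,0.013,0]]]'
python3 -m jog '[[[-0.4,0,0,0,0],[-0.4,0,0,0,0],[-0.4,0,0,0,0],[-0.4,0,0,0,0]]]'
python3 -m jog '[[[-0.4,0,0,-0.03,0],[-0.4,0,0,-0.07,0],[-0.4,0,0,-0.108,0],[-0.4,-0.04,0,-0.108,0],[-0.4,-0.06,0,-0.108,0]]]'>/dev/null
python3 -m jog '[[[-0.4,0,0,0,0],[-0.4,0,0,0,0],[-0.4,0,0,0,0]]]'; python3 t.py pottips
python3 - <<'E'
from h import *
im=cv2.imread('pics/last.png'); sc=robot.read_camera('scene')[:,:,::-1]
a=cv2.resize(im[40:300,190:450],(400,400)); b=cv2.resize(sc[150:350,200:400],(400,400)); cv2.imwrite('pics/fin.png',np.hstack([a,b]))
E
```

```text
time: 41.15
tool_pos: [0.5158, 0.0261, 0.1595]
tool_rot: [-3.141, 0.003, 0.096]
contact_force: [0.2, 1.5, 0.0]
opening: 0.0089
grip_force: 40.0
time: 41.57
tool_pos: [0.517, 0.0248, 0.1488]
tool_rot: [3.141, -0.001, 0.094]
contact_force: [-0.1, 0.8, -1.7]
opening: 0.0089
grip_force: 40.0
time: 41.9
tool_pos: [0.517, 0.0247, 0.1488]
tool_rot: [3.141, -0.0, 0.094]
contact_force: [-0.6, 0.3, 0.5]
opening: 0.0266
grip_force: 0.0
time: 42.57
tool_pos: [0.4577, 0.0191, 0.2568]
tool_rot: [3.141, -0.001, 0.094]
contact_force: [0.7, -0.6, -0.8]
opening: 0.0275
grip_force: 0.0
([0.5712, 0.0629], [266.0, 73.5], 98) (np.float64(0.002129508660788918), 2)
([0.5762, 0.0013], [362.2, 74.9], 40) (np.float64(0.004482221593862485), 6)
([0.5324, 0.0565], [272.8, 137.0], 32) (np.float64(0.004706531698653805), 3)
([0.5378, -0.0061], [365.5, 137.8], 117) (np.float64(0.0019570699350779223), 5)
([0.5137, 0.0235], [318.7, 169.5], 126) (np.float64(0.004078359643991707), 4)
```

View pics/fin.png

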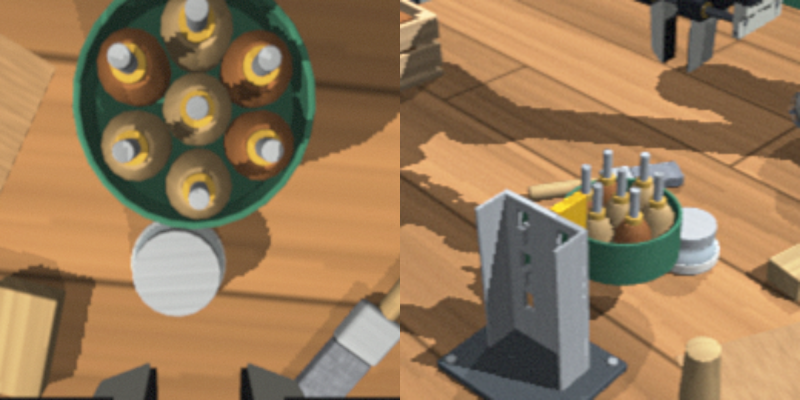

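All seven gouges stand upright in the hanging pot, with the centre one at (197,107) and six around it. The pot is on its hooks, nothing else has moved, and the arm is clear.

```bash
python3 -c "
from cell import robot
print(robot.hand_in())"
```

```text
the job is handed in; nothing more can be done
None
```

The green pot hangs in the top two rows of slots and is let go, with all seven gouges standing upright in it; the job was handed in at about 43 s, and no verdict was shown.

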